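Switch the bench dust extraction to the narrow port

TASK

Switch the dust extraction from the wide port to the narrow one: first push the slide of the narrow gate fully open, and only then, so that the fan is never starved, push the slide of the wide gate fully shut. Push each slide with the fingertips on the outer face of the end board that sticks out, never gripping it or pulling it from behind, then let go and leave everything else on the bench where it lies.

Things in the scene. Friction and masses are not known exactly. Their poses are not given: they have to be found in the camera images.
- narrow_gate: the narrow dust gate, fixed to the bench: a steel pipe stub of 34 mm bore standing upright, 102 mm high in all, passing through a flat square aluminium housing (70 x 70 mm, from 52 to 70 mm above the bench) in which a steel slide runs level. Origin at bench level on the pipe's axis, z up; the slide runs along its y axis; seen from the robot +y is the gate's left. Leave its pipe and housing be.
- narrow_slide (a joint): position of the narrow gate's slide in m: 0 = fully closed (slide home to the right, sticking out at the -y side, the pipe blocked), 0.045 = fully open (home to the left, sticking out at the +y side, the slide's hole under the pipe). Travel 45 mm along the gate's y axis with a stop at both ends; it slides with about 3 N of friction and stays where it is left.
- narrow_right_face (a point): centre of the outer face of the wooden end board at the slide's right (-y) end; the face looks to the gate's -y. Each end board is upright, 90 mm wide along the gate's x, 40 mm high (from 43 to 83 mm above the bench), 12 mm thick. Pushing this face towards +y opens the gate. It lies 98 mm from the pipe's axis when the gate is fully closed, 53 mm when fully open.
- narrow_left_face (a point): the same at the slide's left (+y) end; the face looks to the gate's +y. Pushing it towards -y closes the gate. It lies 53 mm from the pipe's axis when fully closed, 98 mm when fully open.
- narrow_backs: the two dark steel plates (90 x 6 x 40 mm) on the inner sides of the narrow slide's end boards, facing the housing: to be left untouched, since fingers belong only on the outer faces. Origin on the slide, 63 mm above the bench.
- wide_gate: the wide dust gate, fixed to the bench: a steel pipe stub of 56 mm bore standing upright, 102 mm high in all, passing through a flat square aluminium housing (96 x 96 mm, from 52 to 70 mm above the bench) in which a steel slide runs level. Origin at bench level on the pipe's axis, z up; the slide runs along its y axis; seen from the robot +y is the gate's left. Leave its pipe and housing be.
- wide_slide (a joint): position of the wide gate's slide in m: 0 = fully closed (slide home to the right, sticking out at the -y side, the pipe blocked), 0.070 = fully open (home to the left, sticking out at the +y side, the slide's hole under the pipe). Travel 70 mm along the gate's y axis with a stop at both ends; it slides with about 3 N of friction and stays where it is left.
- wide_right_face (a point): centre of the outer face of the wooden end board at the slide's right (-y) end; the face looks to the gate's -y. Each end board is upright, 90 mm wide along the gate's x, 40 mm high (from 43 to 83 mm above the bench), 12 mm thick. Pushing this face towards +y opens the gate. It lies 136 mm from the pipe's axis when the gate is fully closed, 66 mm when fully open.
- wide_left_face (a point): the same at the slide's left (+y) end; the face looks to the gate's +y. Pushing it towards -y closes the gate. It lies 66 mm from the pipe's axis when fully closed, 136 mm when fully open.
- wide_backs: the two dark steel plates (90 x 6 x 40 mm) on the inner sides of the wide slide's end boards, facing the housing: to be left untouched, since fingers belong only on the outer faces. Origin on the slide, 63 mm above the bench.
- sanding_block: cork sanding block, 36 x 80 x 30 mm, lying near the wide gate; origin at the centre of its underside; loose, to be left alone
- offcut: wood offcut, 40 x 85 x 22 mm, lying near the wide gate; origin at the centre of its underside; loose, to be left alone
- small_plane: small wooden hand plane with a steel iron, 42 x 95 x about 65 mm, near the narrow gate; origin at the centre of its underside; loose, to be left alone
- marking_gauge: wooden marking gauge, beam 120 mm long, 36 mm high, near the narrow gate; origin at the centre of its underside; loose, to be left alone
- glue_bottle: white glue bottle, 56 mm wide, 150 mm high, towards the far edge; origin at the centre of its underside; loose, to be left alone
- large_plane: wooden hand plane, 65 x 220 x about 75 mm, towards the far edge; origin at the centre of its underside; loose, to be left alone
- mallet: mallet with a rubber head, 270 mm long, lying towards the far edge; origin near its middle; loose, to be left alone

How it is judged (in metres and radians):
On the way, in this order (a step that is already met when the one before it is completed fails the run):
1. the narrow gate is fully open while the wide gate is still open (value of joint narrow_slide above 0.041 m and value of joint wide_slide above 0.045 m), for 0.2 s.
2. the wide gate is fully shut, the narrow one still open (value of joint wide_slide below 0.004 m and value of joint narrow_slide above 0.041 m), for 0.2 s.
At the end, for the whole second after the job is handed in: The narrow gate's slide is within 4 mm of its open stop (joint above 0.041) and the wide gate's slide within 4 mm of its closed stop (joint below 0.004), both at rest and let go (all of step 2 and velocity of joint narrow_slide between -0.005 and 0.005 m/s and velocity of joint wide_slide between -0.005 and 0.005 m/s); the robot touches nothing.
It fails at once if a slide is gripped or pulled: the fingers press on the inner side of an end board (contact force between the fingers and narrow_backs above 2 N or contact force between the fingers and wide_backs above 2 N).
It fails at once if a loose thing on the bench is lifted or shifted more than 20 mm (distance of any of sanding_block, offcut, small_plane, marking_gauge, glue_bottle, large_plane, mallet from where it was at the start of the episode above 0.02 m).
It also fails if it takes over 42 s, if anything falls off the work surface, if the arm or the gripper's body presses on something with over 40 N, if the wrist force passes 120 N, or if a joint passes its speed limit or range.

ROBOT

A 6-joint arm with a two-finger parallel gripper is mounted at the origin on the work surface. World frame = base frame: x ahead of the robot, y to its left, z up, the work surface at z = 0. Lengths are in mm, angles in rad, forces in N, time in s.
With the tool pointing down it reaches from about 350 to 975 mm from the base axis. Payload 4.9 kg.
Tool frame: the origin (TCP) lies midway between the tips of the shut fingers; the grasp point (between the pads) lies 19 mm behind it (robot.hold_point_z is the distance from the TCP to the grasp point, in mm); y points along the fingers, x is the direction in which the jaws open and shut, and the axes are right-handed (so a half turn about y gives the same grasp; the last joint's range is limited). The gripper opens to 85 mm and grips with 20 to 120 N. Pads are 22 mm wide; open, the fingers measure 114 mm over their backs; the gripper's body (76 mm by 85 mm) begins 54 mm behind the grasp point. The pads swing forward as they close: fully open they stand 13 mm farther back than shut.
Start: joints at [1.228, 0.053, 1.613, -0, 1.476, -0.119], TCP at [138.701, 609.396, 231.304] pointing down, gripper open.
Joint ranges: [-3.01, 3.01], [-1.01, 2.22], [0.06, 2.58], [-1.02, 4.17], [0.09, 2.62], [-3.14, 3.14]. Speed limits (rad/s): [2.57, 2.57, 3.14, 3.14, 3.14, 3.14].

INTERFACE

Orientations are given as [roll, pitch, yaw] about the fixed x, y, z axes, in that order (R = Rz(yaw) Ry(pitch) Rx(roll)).
In Python, from cell import robot, optics gives the robot as it stands.
- The arm moves only by the shell command python3 -m jog 'ROWS' [OPENING] [FORCE]. ROWS is JSON, a list of rows, each a list of 2 entries, a list of its own where there are three numbers: the shift along the tool's x, y, z in m, then the turn, a rotation vector about the tool's x, y, z in degrees. A call has 1 to 12 rows; each row is the pose to reach, as a shift and turn from the pose commanded when the call began, along the tool's axes at that moment; what a row does not reach only later rows make up. A row lasts 1/10 s, in which the tool goes at most 50 mm and 8.59 degrees, less where a joint would pass 70% of its speed; a pose out of reach is approached as far as the arm can. A call with a gripper value outside its range is refused whole. OPENING is the finger opening in m, from 0 to 0.0854, set as the call begins (- or left out, the last holds). The fingers move at their own pace and stop on an object; FORCE is the grip in N (left out, the last holds). Time passes only in rows, so rows that repeat a pose let the fingers close. It gives the time, the measured TCP pose, the force and the opening at its end, in the units of the state.
- robot.observe(): the state, without advancing time (a new reading comes with each control period).
- optics.get_image(name): name is "scene" or "top"; returns a dict with "color" (384x512x3 uint8, blue, green, red), "depth" (384x512 float32, mm along the optical axis (not along the pixel's ray), 0 where there is no reading), "fx", "fy", "cx", "cy" (pixels), "dist" ([k1, k2, p1, p2, k3] as OpenCV has them; the pictures are not rectified), "origin" and "orientation" of the camera in the world. Camera axes: x right, y up, looking along -z (the intrinsics and any distortion apply to the point x, -y, -z); pixel columns grow to the right and rows downward; lengths in mm; the calibration is good to about 2 mm. A picture is of the moment at which its call begins.
- robot.close_job(): hands the job in, once; it reports no verdict.
The state is a dict: "t": time; "joint_positions": joint angles; "joint_vel": joint speeds; "joint_efforts": joint torques, N m; "ee_pos": TCP position; "tool_rot": TCP orientation; "wrist_force": force on the tool from outside, world axes, zero at the start; "ft_torque": the same for the moment, N m; "gripper_width": finger opening in mm.
Only numpy, scipy, OpenCV 4.12 (cv2) and the standard library are available. Lean on these libraries where they do the work, as an engineer would, in place of code of your own. Each camera call takes 0.05 s, during which the arm holds its last target. There are 200 camera calls.

## Working session

There is one attempt and no reset: what is moved stays moved. The work goes in short steps, Python scripts to look and compute and a shell command to move; the robot and the scene stay as the last step left them, time stands still between calls to the robot, and variables do not carry over. Pictures are saved under pics/ and viewed, about 8 in all and at most 12, crops included, and the job is handed in when it is done.

```bash
mkdir -p pics
cat > h.py <<'E'
import numpy as np, cv2
from cell import robot, optics
from scipy.spatial.transform import Rotation as R
def world(im):
    K=np.array([[im['fx'],0,im['cx']],[0,im['fy'],im['cy']],[0,0,1]]);d=np.array(im['dist'],float)
    h,w=im['depth'].shape
    uv=np.stack(np.meshgrid(np.arange(w),np.arange(h)),-1).reshape(-1,1,2).astype(float)
    n=cv2.undistortPoints(uv,K,d).reshape(h,w,2); z=im['depth']
    P=np.stack([n[...,0]*z,-n[...,1]*z,-z],-1)
    o=np.array(im['orientation'],float)
    Rm=o if o.shape==(3,3) else R.from_euler('xyz',o).as_matrix()
    W=P@Rm.T+np.array(im['origin']); W[z==0]=np.nan
    return W
E
python3 - <<'E'
from h import *
s=robot.observe();print(s['t'],s['ee_pos'],s['tool_rot'],s['wrist_force'])
for n in('top','scene'):
    im=optics.get_image(n);print(n,im['origin'],im['orientation'],im['fx'])
    np.save(n+'.npy',im,allow_pickle=True)
    cv2.imwrite(f'pics/{n}0.png',cv2.resize(im['color'],None,fx=1.5,fy=1.5))
E
```

```text
0.0 [138.5121509  608.83676002 230.08202612] [-1.57055967  0.00198425  1.34695925] [ 0.05618715 -0.17417431  0.30217232]
top [444.25465676 -28.98179932 858.68573499] [ 0.17216019 -0.00663779 -1.55081951] 368.48718660035826
scene [1385.23282421   60.61307031  909.59523652] [0.77460158 0.01820034 1.66566044] 462.9481935508921
```

View pics/top0.png

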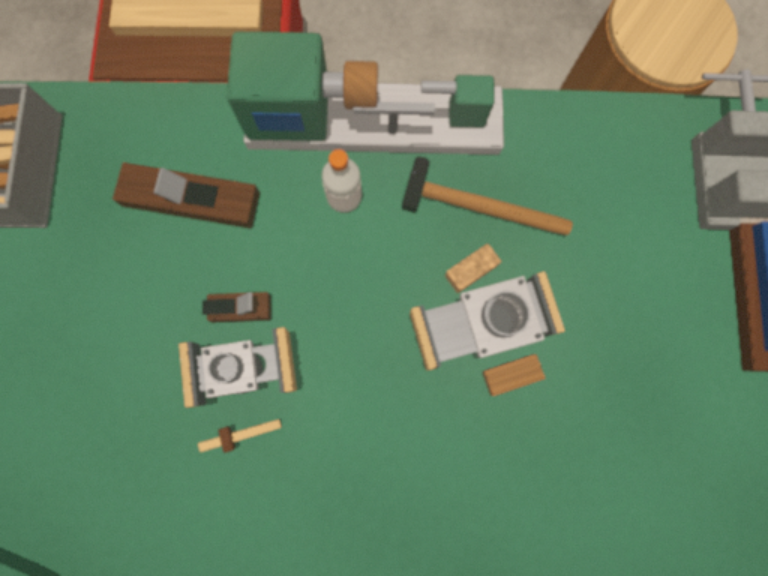

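View pics/scene0.png

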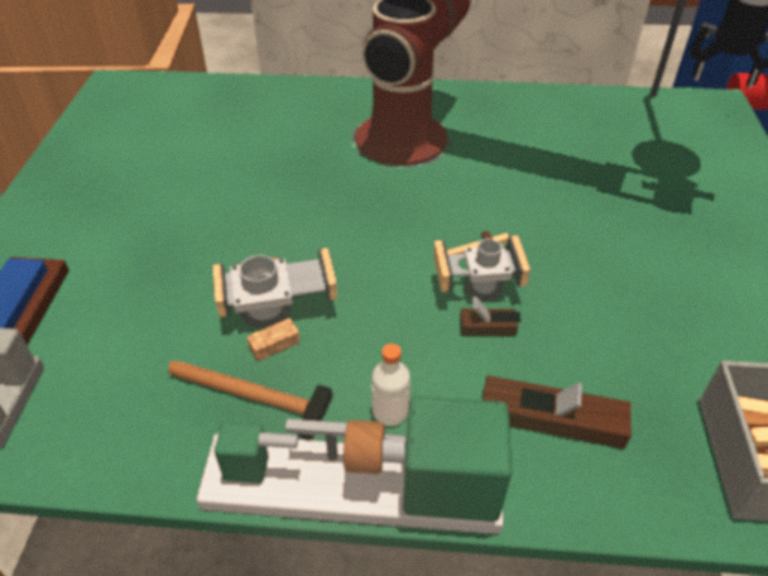

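The top view (768x576) shows the narrow gate at (228,369), with its right board sticking out at (286,359). The wide gate is at (505,315), with its left board sticking out at (424,338). Both faces to be pushed look into the free space between the gates.

```bash
cat > boards.py <<'E'
from h import *
def boards(im,save=None):
    """end boards by wood colour mask; board tops lie in plane z=83"""
    K=np.array([[im['fx'],0,im['cx']],[0,im['fy'],im['cy']],[0,0,1]]);d=np.array(im['dist'],float)
    o=np.array(im['orientation'],float);Rm=R.from_euler('xyz',o).as_matrix() if o.shape==(3,) else o
    W=world(im); hsv=cv2.cvtColor(im['color'],cv2.COLOR_BGR2HSV)
    m=(cv2.inRange(hsv,(8,60,120),(30,255,255))>0)&(np.abs(W[...,2]-80)<11)
    n,l,st,c=cv2.connectedComponentsWithStats(m.astype(np.uint8))
    out=[]
    for i in range(1,n):
        if st[i,4]<50: continue
        p=W[l==i]; 
        if not(250<p[:,0].mean()<750): continue
        # cast pixels on z=83
        v,u=np.where(l==i)
        q=cv2.undistortPoints(np.stack([u,v],-1).reshape(-1,1,2).astype(float),K,d).reshape(-1,2)
        r=np.c_[q[:,0],-q[:,1],-np.ones(len(q))]@Rm.T
        X=np.array(im['origin'])+r*((83-im['origin'][2])/r[:,2])[:,None]
        (cx,cy),(a,b),an=cv2.minAreaRect(X[:,:2].astype(np.float32))
        dvec=np.linalg.svd(X[:,:2]-X[:,:2].mean(0),full_matrices=False)[2][0]
        print(st[i],'px',c[i].round(),'depth mean',np.nanmedian(p,0).round(1),'plane mean',np.round([cx,cy],1),'size',round(a),round(b),'long axis deg',round(np.degrees(np.arctan2(dvec[1],dvec[0]))%180,1))
        out.append(X)
    return out
if __name__=='__main__':
    im=np.load('top.npy',allow_pickle=True).item(); boards(im)
    print('scene'); im2=np.load('scene.npy',allow_pickle=True).item(); boards(im2)
    W=world(im)
    def near(u,v): return np.nanmedian(W[v-1:v+2,u-1:u+2].reshape(-1,3),0).round()
    for n,(u,v) in dict(housN=(135,263),cork=(315,178),off=(343,250),gauge=(160,291),plane=(155,204)).items(): print(n,near(u,v))
    s=robot.observe(); Rt=R.from_euler('xyz',s['tool_rot']).as_matrix(); print(Rt.round(3))
E
python3 boards.py
```

```text
[358 181  18  41 236] px [367. 201.] depth mean [ 581.3 -279.2   83.6] plane mean [ 581.7 -279.2] size 90 12 long axis deg 16.6
[274 204  18  42 276] px [283. 225.] depth mean [526.4 -99.6  83.2] plane mean [527.2 -98.8] size 90 14 long axis deg 16.7
[184 218  13  43 317] px [190. 239.] depth mean [492.5  96.   83.1] plane mean [492.8  95.9] size 90 16 long axis deg 10.3
[119 228  11  44 277] px [124. 250.] depth mean [466.7 232.7  83. ] plane mean [468.1 233. ] size 90 14 long axis deg 10.2
scene
[338 157  15  28 136] px [346. 170.] depth mean [473.2 231.   82.5] plane mean [474.8 229.6] size 105 19 long axis deg 10.9
[289 160  12  28 189] px [294. 174.] depth mean [498.   95.7  82.5] plane mean [498.   95.7] size 103 20 long axis deg 8.2
[213 166  11  28 141] px [218. 179.] depth mean [535.1 -99.7  83.1] plane mean [534.5 -99.8] size 103 13 long axis deg 17.3
[143 176   7  30 147] px [146. 190.] depth mean [ 589.9 -276.5   83.3] plane mean [ 589.6 -277.1] size 106 13 long axis deg 16.8
housN [440. 217.  52.]
cork [ 643. -178.   30.]
off [ 479. -241.   23.]
gauge [380. 166.  21.]
plane [574. 188.  28.]
[[ 0.222 -0.001 -0.975]
 [ 0.975 -0.002  0.222]
 [-0.002 -1.     0.   ]]
```

```bash
python3 -m jog '[[[-0.468,0,-0.479],[0,67,0]],[[-0.468,0,-0.479],[0,67,0]],[[-0.468,0,-0.479],[0,67,0]],[[-0.468,0,-0.479],[0,67,0]],[[-0.468,0,-0.479],[0,67,0]],[[-0.468,0,-0.479],[0,67,0]],[[-0.468,0,-0.479],[0,67,0]],[[-0.468,0,-0.479],[0,67,0]],[[-0.468,0,-0.479],[0,67,0]],[[-0.468,0,-0.479],[0,67,0]],[[-0.468,0,-0.479],[0,67,0]],[[-0.468,0,-0.479],[0,67,0]]]' 0
cat > go.py <<'E'
import sys
from h import *
s=robot.observe();Rt=R.from_euler('xyz',s['tool_rot']).as_matrix();p=np.array(s['ee_pos'])
print('t',s['t'],p.round(1),'F',np.round(s['wrist_force'],1),'w',s['gripper_width'],'yaw',np.degrees(s['tool_rot'][2]).round(2))
yaw=float(sys.argv[1])
y=np.radians(yaw);yv=np.array([-np.sin(y),np.cos(y),0])
face=dict(n=[493.7,90,0],w=[525,-93.5,0])[sys.argv[2]];off=float(sys.argv[3]);z=float(sys.argv[4])
g=np.array(face)+off*yv;g[2]=z
tilt=R.from_matrix(Rt.T@(R.from_euler('xyz',[-np.pi/2,0,y]).as_matrix()))
print('goal',g.round(1),'shift',(Rt.T@(g-p)/1000).round(4),'turn',tilt.as_rotvec(degrees=True).round(2))
E
python3 go.py 10.3 n -45 230
```

```text
t: 1.3
ee_pos: [464.6, 103.3, 231.0]
tool_rot: [-1.571, -0.0, 0.177]
wrist_force: [0.6, 0.2, -0.0]
gripper_width: 0.1
t 1.3 [464.6 103.3 231. ] F [ 0.6  0.2 -0. ] w 0.050097244385472334 yaw 10.16
goal [501.7  45.7 230. ] shift [ 0.0264  0.001  -0.0632] turn [-0.01 -0.14  0.  ]
```

```bash
python3 -m jog '[[[0.026,0,-0.063],[0,0,0]],[[0.026,0,-0.063],[0,0,0]],[[0.026,0,-0.063],[0,0,0]],[[0.026,0.05,-0.063],[0,0,0]],[[0.026,0.1,-0.063],[0,0,0]],[[0.026,0.14,-0.063],[0,0,0]],[[0.026,0.16,-0.063],[0,0,0]],[[0.026,0.173,-0.063],[0,0,0]],[[0.026,0.173,-0.063],[0,0,0]],[[0.026,0.173,-0.063],[0,0,0]]]' && python3 go.py 10.3 n -13 57
python3 - <<'E'
from h import *
im=optics.get_image('top');cv2.imwrite('pics/top1.png',cv2.resize(im['color'][170:330,60:400],None,fx=2.2,fy=2.2))
E
```

```text
t: 2.3
ee_pos: [501.5, 48.3, 59.4]
tool_rot: [-1.571, -0.002, 0.178]
wrist_force: [-0.3, -0.0, 0.9]
gripper_width: -0.2
t 2.3 [501.5  48.3  59.4] F [-0.3 -0.   0.9] w -0.18760909597130132 yaw 10.22
goal [496.   77.2  57. ] shift [-0.0003  0.0024  0.0294] turn [ 0.02 -0.08  0.09]
```

View pics/top1.png

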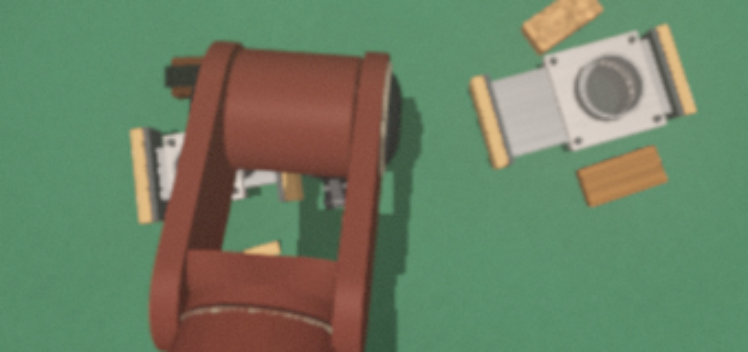

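The gripper at crop (335,185) stands clear, just right of the narrow right board at (292,187). Next comes the push along +z.

```bash
python3 -m jog '[[[0,0.002,0.01],[0,0,0]],[[0,0.002,0.02],[0,0,0]],[[0,0.002,0.026],[0,0,0]],[[0,0.002,0.03],[0,0,0]],[[0,0.002,0.034],[0,0,0]],[[0,0.002,0.038],[0,0,0]],[[0,0.002,0.042],[0,0,0]],[[0,0.002,0.046],[0,0,0]],[[0,0.002,0.05],[0,0,0]]]' && python3 -m jog '[[[0,0,0.005],[0,0,0]],[[0,0,0.01],[0,0,0]],[[0,0,0.014],[0,0,0]],[[0,0,0.017],[0,0,0]],[[0,0,0.02],[0,0,0]],[[0,0,0.02],[0,0,0]]]' && python3 go.py 10.3 n 34 57
```

```text
t: 3.25
ee_pos: [492.1, 97.1, 56.5]
tool_rot: [-1.571, -0.0, 0.177]
wrist_force: [-0.5, -3.5, 2.4]
gripper_width: -0.4
t: 3.85
ee_pos: [488.9, 115.6, 56.5]
tool_rot: [-1.575, -0.0, 0.178]
wrist_force: [0.8, -8.9, 2.6]
gripper_width: 0.2
t 3.85 [488.9 115.6  56.5] F [ 0.8 -8.9  2.6] w 0.23085502692651844 yaw 10.23
goal [487.6 123.5  57. ] shift [ 0.0002 -0.0006  0.008 ] turn [ 0.22 -0.07  0.01]
```

```bash
python3 -m jog '[[[0,0,0.002],[0,0,0]],[[0,0,0.003],[0,0,0]],[[0,0,0.004],[0,0,0]],[[0,0,0.004],[0,0,0]]]' && python3 -m jog '[[[0,0,0.002],[0,0,0]],[[0,0,0.003],[0,0,0]],[[0,0,0.003],[0,0,0]]]'
```

```text
t: 4.25
ee_pos: [488.9, 115.6, 56.6]
tool_rot: [-1.583, 0.0, 0.179]
wrist_force: [2.6, -23.8, 1.8]
gripper_width: -0.2
t: 4.55
ee_pos: [488.9, 115.6, 56.7]
tool_rot: [-1.59, 0.001, 0.18]
wrist_force: [4.4, -34.0, 2.8]
gripper_width: -0.3
```

```bash
python3 -m jog '[[[0,0,-0.01],[0,0,0]],[[0,0,-0.03],[0,0,0]],[[0,-0.01,-0.06],[0,0,0]],[[0,-0.05,-0.08],[0,0,0]],[[0,-0.1,-0.1],[0,0,0]],[[0,-0.14,-0.14],[0,0,0]],[[0,-0.14,-0.18],[0,0,0]],[[0,-0.14,-0.18],[0,0,0]]]'
python3 - <<'E'
from boards import *
for n in('top','scene'):
    im=optics.get_image(n);print(n);boards(im)
    if n=='top': cv2.imwrite('pics/top2.png',cv2.resize(im['color'][170:330,60:400],None,fx=2.2,fy=2.2))
E
```

```text
t: 5.35
ee_pos: [521.0, -56.9, 199.0]
tool_rot: [-1.573, -0.005, 0.173]
wrist_force: [0.0, -0.2, -0.9]
gripper_width: 0.0
top
[358 181  18  41 234] px [367. 201.] depth mean [ 581.4 -279.4   83.7] plane mean [ 581.7 -279.2] size 90 12 long axis deg 16.5
[167 221  13  43 325] px [173. 242.] depth mean [485.7 130.6  82.9] plane mean [486.4 130.4] size 90 16 long axis deg 10.2
[103 231  10  43 244] px [108. 252.] depth mean [461.7 266.6  83.1] plane mean [462. 267.] size 90 12 long axis deg 10.2
[282 231   9  15  85] px [286. 238.] depth mean [ 499.  -106.3   83.5] plane mean [ 498.6 -106.6] size 30 12 long axis deg 16.7
scene
[353 157  14  26 132] px [360. 169.] depth mean [469.3 266.   82.9] plane mean [469.3 265.8] size 98 13 long axis deg 9.8
[303 160  12  27 191] px [308. 173.] depth mean [492.5 130.9  82.2] plane mean [493.2 132.4] size 99 29 long axis deg 7.3
[215 166   9  28 112] px [219. 180.] depth mean [537.6 -97.   83. ] plane mean [534.8 -97.9] size 103 11 long axis deg 16.4
[143 176   7  30 147] px [146. 190.] depth mean [ 589.8 -276.8   83.1] plane mean [ 588.8 -277.3] size 105 13 long axis deg 16.7
```

View pics/top2.png

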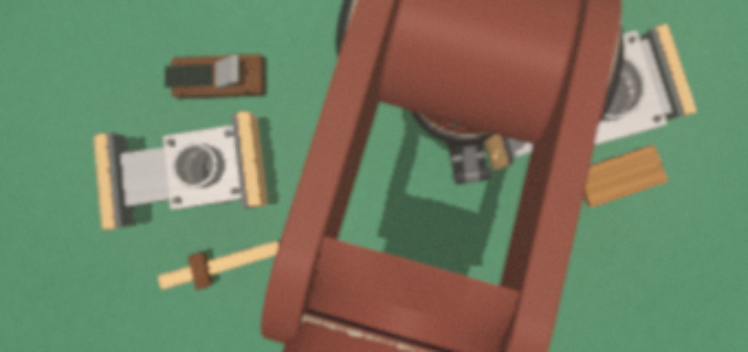

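The crop shows the narrow slide now sticking out to the left, with the right board (245,160) hard against the housing. The board moved 35 mm, not 45, so I'll check it against the housing.

Run:
```python
from h import *
im=np.load('top.npy',allow_pickle=True).item();im2=optics.get_image('top')
for nm,I in(('before',im),('now',im2)):
    W=world(I);y=np.radians(10.3);xv=np.array([np.cos(y),np.sin(y)]);yv=np.array([-np.sin(y),np.cos(y)])
    for lab,lo,hi in(('housing',67,74),('pipe rim',97,108)):
        m=(np.abs(W[...,2]-(lo+hi)/2)<(hi-lo)/2)&(np.hypot(W[...,0]-479,W[...,1]-165)<75)
        m&=cv2.cvtColor(I['color'],cv2.COLOR_BGR2HSV)[...,1]<60
        p=W[m][:,:2]
        if len(p)<5: print(nm,lab,len(p));continue
        a,b=p@xv,p@yv
        print(nm,lab,len(p),'x',np.percentile(a,[1,99]).round(1),'y',np.percentile(b,[1,99]).round(1),'mid y',np.percentile(b,[1,99]).mean().round(1))
    for c in((492.6,96),(467.5,233),(486.2,130.5),(462,266.8)): print(np.dot(c,yv).round(1),end=' ')
    print()
```

```text
before housing 800 x [467.3 537.3] y [ 27.2 134.9] mid y 81.0
before pipe rim 109 x [482.9 522. ] y [ 68.8 109.3] mid y 89.1
6.4 145.7 41.5 179.9 
now housing 669 x [467.7 537.1] y [ 57.3 141.9] mid y 99.6
now pipe rim 112 x [482.4 522.1] y [ 68.4 110.2] mid y 89.3
6.4 145.7 41.5 179.9
```

The housing and pipe axis put the right board 47.7 mm from the axis, against 47 expected when open. The narrow slide is therefore home at about 0.044; it had simply not started fully closed. Next is the wide gate.

```bash
python3 go.py 16.9 w 42 57
```

```text
t 5.5 [518.4 -52.6 195.1] F [-0.   1.1 -0.5] w 0.0792960857813238 yaw 10.16
goal [512.8 -53.3  57. ] shift [-0.0055  0.1381 -0.    ] turn [-0.14 -6.74 -0.07]
```

```bash
python3 -m jog '[[[-0.005,0,0],[0,-6.7,0]],[[-0.005,0.04,0],[0,-6.7,0]],[[-0.005,0.08,0],[0,-6.7,0]],[[-0.005,0.11,0],[0,-6.7,0]],[[-0.005,0.13,0],[0,-6.7,0]],[[-0.005,0.138,0],[0,-6.7,0]],[[-0.005,0.138,0],[0,-6.7,0]]]' && python3 go.py 16.9 w 11 57
```

```text
t: 6.2
ee_pos: [512.5, -52.8, 56.3]
tool_rot: [-1.568, 0.003, 0.296]
wrist_force: [-0.0, -0.7, 1.1]
gripper_width: -0.3
t 6.2 [512.5 -52.8  56.3] F [-0.  -0.7  1.1] w -0.25812571502763665 yaw 16.96
goal [521.8 -83.   57. ] shift [ 0.0001 -0.0008 -0.0316] turn [-0.15  0.06 -0.2 ]
```

```bash
python3 -m jog '[[[0,0,-0.01],[0,0,0]],[[0,0,-0.02],[0,0,0]],[[0,0,-0.027],[0,0,0]],[[0,0,-0.032],[0,0,0]],[[0,0,-0.036],[0,0,0]],[[0,0,-0.041],[0,0,0]],[[0,0,-0.046],[0,0,0]],[[0,0,-0.051],[0,0,0]],[[0,0,-0.056],[0,0,0]],[[0,0,-0.061],[0,0,0]]]' && python3 -m jog '[[[0,0,-0.005],[0,0,0]],[[0,0,-0.01],[0,0,0]],[[0,0,-0.014],[0,0,0]],[[0,0,-0.018],[0,0,0]],[[0,0,-0.021],[0,0,0]],[[0,0,-0.023],[0,0,0]],[[0,0,-0.023],[0,0,0]]]' && python3 go.py 16.9 w -59 57
```

```text
t: 7.2
ee_pos: [531.8, -113.1, 58.3]
tool_rot: [-1.571, 0.0, 0.295]
wrist_force: [-1.5, 3.4, 2.8]
gripper_width: -0.1
t: 7.9
ee_pos: [538.5, -135.3, 58.2]
tool_rot: [-1.572, 0.0, 0.294]
wrist_force: [-0.5, 0.7, 0.8]
gripper_width: 0.3
t 7.9 [ 538.5 -135.3   58.2] F [-0.5  0.7  0.8] w 0.25251580058346085 yaw 16.87
goal [ 542.2 -150.    57. ] shift [-0.0008  0.0012 -0.0151] turn [ 0.05 -0.03 -0.01]
```

```bash
python3 -m jog '[[[0,0,-0.003],[0,0,0]],[[0,0,-0.006],[0,0,0]],[[0,0,-0.009],[0,0,0]],[[0,0,-0.011],[0,0,0]],[[0,0,-0.011],[0,0,0]]]' && python3 -m jog '[[[0,0,-0.002],[0,0,0]],[[0,0,-0.004],[0,0,0]],[[0,0,-0.004],[0,0,0]]]'
```

```text
t: 8.4
ee_pos: [539.3, -138.1, 58.1]
tool_rot: [-1.553, 0.003, 0.294]
wrist_force: [-10.0, 27.2, 16.3]
gripper_width: -0.1
t: 8.7
ee_pos: [539.2, -138.1, 58.2]
tool_rot: [-1.544, 0.005, 0.295]
wrist_force: [-14.6, 40.8, 24.1]
gripper_width: -0.2
```

The wide slide is at a hard stop: the force rises and the TCP stays put. I'll back off and check.

```bash
python3 -m jog '[[[0,0,0.01],[0,0,0]],[[0,0,0.03],[0,0,0]],[[0,0,0.05],[0,0,0]],[[0,-0.03,0.07],[0,0,0]],[[0,-0.08,0.09],[0,0,0]],[[0,-0.13,0.11],[0,0,0]],[[0,-0.15,0.15],[0,0,0]],[[0,-0.15,0.2],[0,0,0]],[[0,-0.15,0.25],[0,0,0]],[[0,-0.15,0.3],[0,0,0]],[[0,-0.15,0.35],[0,0,0]],[[0,-0.15,0.35],[0,0,0]]]'
python3 - <<'E'
from boards import *
im=optics.get_image('top');boards(im);W=world(im);hsv=cv2.cvtColor(im['color'],cv2.COLOR_BGR2HSV)
y=np.radians(16.9);yv=np.array([-np.sin(y),np.cos(y)])
for nm,c in(('wide',(560,-205)),):
    m=(np.abs(W[...,2]-102.5)<5.5)&(np.hypot(W[...,0]-c[0],W[...,1]-c[1])<75)&(hsv[...,1]<60)
    b=W[m][:,:2]@yv;print('rim',m.sum(),np.percentile(b,[1,99]).round(1),np.percentile(b,[1,99]).mean())
np.save('end.npy',im,allow_pickle=True)
im0=np.load('top.npy',allow_pickle=True).item()
cv2.imwrite('pics/end.png',cv2.resize(im['color'],None,fx=1.5,fy=1.5))
im=optics.get_image('scene');print('scene');boards(im);cv2.imwrite('pics/ends.png',cv2.resize(im['color'],None,fx=1.5,fy=1.5))
E
```

```text
t: 9.9
ee_pos: [438.8, 190.4, 208.1]
tool_rot: [-1.57, -0.0, 0.302]
wrist_force: [0.1, 0.5, -0.2]
gripper_width: -0.1
[384 174  18  41 245] px [393. 194.] depth mean [ 597.9 -336.8   83.7] plane mean [ 598.9 -336.6] size 90 13 long axis deg 16.7
[301 197  18  42 293] px [309. 217.] depth mean [ 544.4 -155.2   83.1] plane mean [ 543.9 -155.1] size 90 15 long axis deg 16.6
[167 221  13  43 298] px [173. 242.] depth mean [486.8 130.   83.3] plane mean [486.5 129.9] size 90 15 long axis deg 11.0
rim 166 [-396.9 -336.1] -366.49330785337384
scene
[353 157  14  26 132] px [360. 169.] depth mean [469.  265.9  82.5] plane mean [469.3 265.8] size 98 14 long axis deg 10.0
[302 160  12  27 160] px [308. 174.] depth mean [497.8 129.   82.2] plane mean [493.4 129.8] size 100 19 long axis deg 10.3
[191 169  10  28 138] px [195. 182.] depth mean [ 553.3 -156.8   83.2] plane mean [ 550.7 -156.8] size 102 13 long axis deg 17.2
[120 180   6  30 145] px [122. 194.] depth mean [ 607.3 -333.5   83.1] plane mean [ 606.9 -333. ] size 106 12 long axis deg 16.5
```

View pics/end.png

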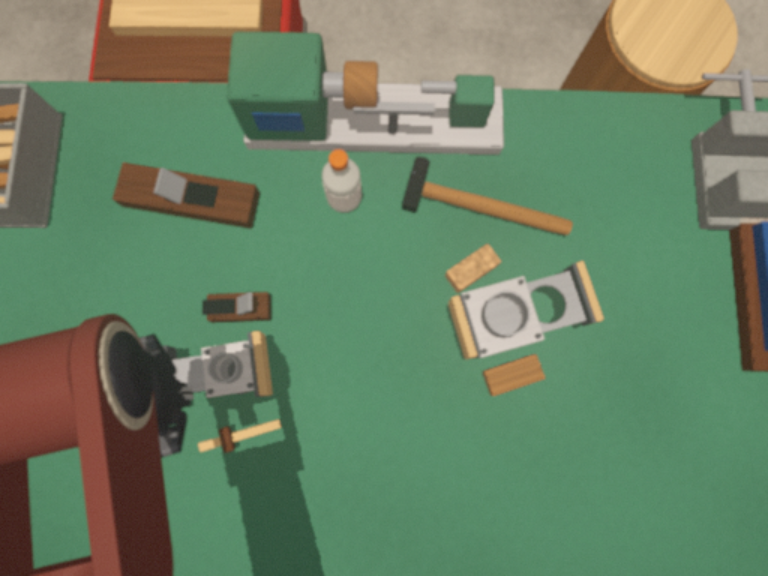

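The final top view shows the wide left board at (464,326), flush with its housing: 60.0 mm from the axis, against 60 expected when shut. The slide's hole is out at the right. The narrow gate's right board is home at (262,363), and the loose things are where they were.

Run:
```python
from h import *
s=robot.observe();print(s['t'],s['ee_pos'],np.round(s['joint_vel'],3),np.round(s['wrist_force'],1))
robot.close_job()
```

```text
10.0 [440.42190258 186.74772981 208.04115606] [-0.054  0.004 -0.003 -0.002  0.001 -0.005] [-0.4 -0.2  0.3]
the job is handed in; nothing more can be done
```

I pushed the narrow slide open to its stop first, then the wide slide shut to its stop. Both were pushed with closed fingertips on the outer faces only. I handed the job in at t = 10.0 s, and it gave no verdict.

**Last checks:**
- **Narrow gate:** the right board's centre is 47.7 mm from the pipe axis, against 47 mm when fully open. From both boards I put the slide at about 0.044 m.
- **Wide gate:** the left board's centre is 60.0 mm from the axis, against 60 mm when fully shut.
- **Pushes:** at the end of each one the fingertips stopped moving while the force rose, so both slides were on their stops. Total wrist force there reached about 34 N on the narrow gate and about 50 N on the wide one.
- **Loose things:** by eye they had not moved between the first and last top views; I did not measure this.
- **Robot:** the fingertips ended at 208 mm height, about 100 mm above the nearest gate's pipe, with the wrist force near zero. Joint 1 still showed a small speed (0.05 rad/s) as it settled.

**Disagreement:** both slides moved less than their full travel, about 35 mm of 45 mm (narrow) and 58 mm of 70 mm (wide). They had evidently started about 10 mm short of their other stops.

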